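Load the bench descaler and start its cycle

TASK

Lift the machine's recessed hatch off its seat and slide it along its channels onto the deck so the well is fully uncovered, put every scrap part that lies on the bench (nuts, bearing, pinion, bushing: whichever are there) into the well, not stacked, then slide the hatch back and let it down fully into its seat. Only when it is shut, start the cycle on the control box: press the smallest key, then the middle-sized one, then the largest, each fully down and let go before the next. Leave the hammer, wrench and oil can where they are.

Things in the scene. Friction and masses are not known exactly. Their poses are not given: they have to be found in the camera images.
- machine: Bench descaling machine, a fixed low box, 250 mm (own x) by 290 mm (own y); origin: centre of its underside. Open-topped well with the hatch at the -y end, flat deck at +y. Two channels run the whole length along y: side walls 94 mm high (3 mm play each side of the hatch), each with an inward lip over the hatch's edge, 84 to 89 mm above the bench; 204 mm is free between the lips.
- seat (a point): Centre of the hatch's seat (underside of the seated hatch): machine (0, -65, 48) mm, axes as the machine's. A recess 12 mm below the deck, 127 mm long in y (hatch 120, so 3.5 mm play at each end), with an 86 mm high end wall at -y. To slide, the hatch must be lifted at least 12 mm from its seat; the lips stop it at 28 mm.
- deck_park (a point): Where the centre of the hatch's underside lies when the hatch is slid fully open: on the deck, machine (0, 65, 60) mm, so 130 mm along +y from the seat. The well is fully uncovered from a slide of 110 mm; an end stop blocks it at 138 mm.
- well_floor (a point): Centre of the well's floor, 8 mm above the bench, machine (0, -65, 8) mm; axes as the machine's. The well is 200 mm (x) by 100 mm (y), its walls rise 40 mm from this floor to the seat. Parts standing or lying singly on the floor clear the hatch; parts stacked on one another do not.
- hatch_grip (a point): Centre of the hatch's handle bar. The hatch is a loose aluminium plate 220 (own x) by 120 (own y) by 8 mm, about 0.5 kg, axes parallel to the machine's. The bar is 90 mm long along x, 14 mm wide and high, on a post at each end (70 mm free between), over the plate's centre: its middle is 35 mm above the plate's underside, with 20 mm free under the bar.
- nut_a_center (a point): Smaller hexagon nut, bright steel, 30 mm across flats; one pair of flats faces along its own +y and -y, the others at 60 degrees to that. A solid body 26 mm high with its bore axis along its own z, standing upright on the bench at the start. This point is its centre, 13 mm above its underside. Absent in some runs.
- nut_b_center (a point): Larger hexagon nut, dark steel, 34 mm across flats; one pair of flats faces along its own +y and -y, the others at 60 degrees to that. A solid body 26 mm high with its bore axis along its own z, standing upright on the bench at the start. This point is its centre, 13 mm above its underside. Absent in some runs.
- bearing_center (a point): Round ball bearing, 36 mm in diameter, steel with a dark ring in its face. A solid body 26 mm high with its bore axis along its own z, standing upright on the bench at the start. This point is its centre, 13 mm above its underside. Absent in some runs.
- pinion_center (a point): Small toothed pinion gear, dark steel, 34 mm in diameter over the teeth (grips like a plain cylinder). A solid body 26 mm high with its bore axis along its own z, standing upright on the bench at the start. This point is its centre, 13 mm above its underside. Absent in some runs.
- bushing_center (a point): Round brass bushing, 32 mm in diameter. A solid body 26 mm high with its bore axis along its own z, standing upright on the bench at the start. This point is its centre, 13 mm above its underside. Absent in some runs.
- control_box: Fixed flat grey control box beside the machine, 70 mm (own x) by 170 mm (own y) by 30 mm; origin at the centre of its underside. Three round upright push keys of different sizes stand in a row along y on its top, 55 mm apart, in any order.
- key_small_top (a point): Centre of the top face of the smallest key, a white round cap 16 mm in diameter in a black collar 32 mm wide; unpressed, the top is 52 mm above the bench and 10 mm above its collar. It moves straight down.
- key_small (a joint): How far the smallest key is pressed, in m: 0 released, 0.006 fully down; pressed means more than 0.0045. It springs back; the spring needs 1.5 N to start and 5 N for fully down.
- key_medium_top (a point): Centre of the top face of the middle-sized key, a white round cap 25 mm in diameter in a black collar 41 mm wide; unpressed, the top is 52 mm above the bench and 10 mm above its collar. It moves straight down.
- key_medium (a joint): How far the middle-sized key is pressed, in m: 0 released, 0.006 fully down; pressed means more than 0.0045. It springs back; the spring needs 1.5 N to start and 5 N for fully down.
- key_large_top (a point): Centre of the top face of the largest key, a white round cap 36 mm in diameter in a black collar 52 mm wide; unpressed, the top is 52 mm above the bench and 10 mm above its collar. It moves straight down.
- key_large (a joint): How far the largest key is pressed, in m: 0 released, 0.006 fully down; pressed means more than 0.0045. It springs back; the spring needs 1.5 N to start and 5 N for fully down.
- hammer: Hammer lying on the bench to the left of the machine, 260 mm long; not part of the job.
- wrench: Open-ended wrench lying on the bench to the robot's right, 180 mm long; not part of the job.
- oil_can: Small upright aluminium can, 60 mm in diameter, 130 mm high, beyond the control box; origin at its underside; not part of the job.
Mind the look-alikes: they are no part of the job. What is shaped like the part that bears pinion_center but green or red is not meant.

How it is judged:
By the outcome, as a careful person would: the job done as asked, in the order asked, and still so for the second after the job is handed in, with the robot touching nothing.
Of nut_a, nut_b, bearing, pinion, bushing only 3 to 5 are there at a start; the rules pass over those that are not, and their reading is None.
At some moment in a run one of nut_a, nut_b, bearing, pinion, bushing may be knocked a few centimetres aside while the robot is not near it.
Once in a run the grip may slacken for a moment while it holds something.
It also fails if it takes over 210 s, if anything falls off the work surface, if the arm or the gripper's body presses on something with over 40 N, if the wrist force passes 120 N, or if a joint passes its speed limit or range.

ROBOT

A 6-joint arm with a two-finger parallel gripper is mounted at the origin on the work surface. World frame = base frame: x ahead of the robot, y to its left, z up, the work surface at z = 0. Lengths are in m, angles in rad, forces in N, time in s.
With the tool pointing down it reaches from about 0.3 to 0.875 m from the base axis. Payload 6.4 kg.
Tool frame: the origin (TCP) lies midway between the tips of the shut fingers; the grasp point (between the pads) lies 19 mm behind it; z points along the fingers, y is the line along which they close (so a half turn about z gives the same grasp; the last joint's range is limited). The gripper opens to 85 mm and grips with 20 to 120 N. Pads are 22 mm wide; open, the fingers measure 114 mm over their backs; the gripper's body (76 mm by 85 mm) begins 54 mm behind the grasp point. The pads swing forward as they close: fully open they stand 13 mm farther back than shut.
Start: joints at [-0.206, 0.181, 1.607, -0, 1.354, -0.206], TCP at [0.575, 0, 0.231] pointing down, gripper open.
Joint ranges: [-2.99, 2.99], [-0.89, 2.07], [0.3, 2.58], [-1.14, 4.28], [0, 2.63], [-3.12, 3.12]. Speed limits (rad/s): [2.57, 2.57, 3.01, 3.14, 3.14, 3.14].

INTERFACE

Orientations are given as [roll, pitch, yaw] about the fixed x, y, z axes, in that order (R = Rz(yaw) Ry(pitch) Rx(roll)).
In Python, from workcell import manip gives the robot as it stands.
- The arm moves only by the shell command python3 -m crank 'ROWS' [FORCE]. ROWS is JSON, a list of rows, each an object with "slide": the shift along the world's x, y, z in cm, a list of three; "turn": the turn, a rotation vector about the world's x, y, z in degrees, a list of three; "fingers": the closure, from 0 (fully open) to 1 (shut). In form: [{"slide": [x, y, z], "turn": [wx, wy, wz], "fingers": fingers}, ...]. A call has 1 to 12 rows; each row is the pose to reach, as a shift and turn from the pose commanded when the call began; what a row does not reach only later rows make up. A row lasts 1/10 s, in which the tool goes at most 50 mm and 8.59 degrees, less where a joint would pass 70% of its speed; a pose out of reach is approached as far as the arm can. A call with a gripper value outside its range is refused whole. The fingers move at their own pace and stop on an object; FORCE is the grip in N (left out, the last holds). Time passes only in rows, so rows that repeat a pose let the fingers close. It gives the time, the measured TCP pose, the force, the opening and the grip force at its end, in the units of the state.
- manip.state(): the state, without advancing time (a new reading comes with each control period).
- manip.capture(name): name is "scene" or "side" or "wrist"; returns the picture (420x560x3 uint8, blue, green, red); there is no depth.
- manip.camera_info(name): a dict with "camera_matrix" (3x3 intrinsics, pixels), "D" ([k1, k2, p1, p2, k3] as OpenCV has them; the pictures are not rectified), "R" (3x3) and "t" (3): a world point X has camera coordinates R X + t. Camera axes: x right, y down, z forward; pixel columns grow to the right and rows downward; lengths in m; the calibration is good to about 2 mm. A picture is of the moment at which its call begins: read the wrist's pose just before it. camera_info takes no time and is no camera call; for the wrist camera it gives the pose at the moment of the call.
- manip.job_done(): hands the job in; it is judged then, once.
Trained networks look in the newest picture that a camera, given by its name, has taken for a name from the list of things; names that differ only in an ending like _2 or _b are one class to them, and where a whole thing is asked for, a point or a joint stands for the part that bears it (a point fixed in the world has none). Each returns a list of dicts, best first, with "confidence" (0 to 1); they miss things now and then, are a little off and sometimes report something else, mostly with a low value. They report only what shows in the picture. A call takes as long as a camera call. They do not tell look-alikes from the thing itself.
- manip.boxes_of(camera, target): "point" ([x, y, z] in m, in world coordinates, good to about 4 mm: the middle of the surface that is visible of it).
- manip.masks_of(camera, target): "region" (420x560 bool, what is visible of it).
The state is a dict: "time": time; "joints": joint angles; "joint_vel": joint speeds; "effort": joint torques, N m; "position": TCP position; "ee_rot": TCP orientation; "contact_force": force on the tool from outside, world axes, zero at the start; "wrist_torque": the same for the moment, N m; "width": finger opening in m; "grip_force": force on a finger pad.
Only numpy, scipy, OpenCV 4.12 (cv2) and the standard library are available. Lean on these libraries where they do the work, as an engineer would, in place of code of your own. Each camera call takes 0.05 s, during which the arm holds its last target. There are 200 camera calls.

## Working session

There is one attempt and no reset: what is moved stays moved. The work goes in short steps, Python scripts to look and compute and a shell command to move; the robot and the scene stay as the last step left them, time stands still between calls to the robot, and variables do not carry over. Pictures are saved under pics/ and viewed, at most 14 in all, crops included, and the job is handed in when it is done.

```bash
mkdir -p pics; cat > h.py <<'E'
import numpy as np, cv2
from workcell import manip
def cap(c,n=None):
    im=manip.capture(c)
    if n: cv2.imwrite(f'pics/{n}.png',im)
    return im
def proj(c,X):
    i=manip.camera_info(c); R=np.array(i['R']);
    return cv2.projectPoints(np.array(X,float).reshape(-1,1,3),cv2.Rodrigues(R)[0],np.array(i['t'],float),np.array(i['camera_matrix']),np.array(i['D']))[0].reshape(-1,2)
def ray(c,uv,z,i=None):
    i=i or manip.camera_info(c); R=np.array(i['R']);t=np.array(i['t'])
    n=cv2.undistortPoints(np.array(uv,float).reshape(-1,1,2),np.array(i['camera_matrix']),np.array(i['D'])).reshape(-1,2)
    o=-R.T@t; d=np.c_[n,np.ones(len(n))]@R
    return o+d*((z-o[2])/d[:,2])[:,None]
E
python3 - <<'E'
from h import *
a=cap('scene','scene0');b=cap('side','side0')
for c in ('scene','side'):
    i=manip.camera_info(c);print(c,-np.array(i['R']).T@np.array(i['t']))
    for t in ['machine','hatch_grip','nut_a_center','bearing_center','pinion_center','bushing_center','control_box','key_small_top','key_medium_top','key_large_top','hammer','wrench','oil_can']:
        print(c,t,[(np.round(d['point'],3).tolist(),round(d['confidence'],2)) for d in manip.boxes_of(c,t)], )
print(manip.state())
E
```

```text
scene [ 1.34223617 -0.59797758  0.70200438]
scene machine [([0.644, 0.177, 0.054], 0.59)]
scene hatch_grip [([0.59, 0.122, 0.058], 0.81), ([0.446, -0.306, 0.021], 0.56), ([0.644, 0.178, 0.056], 0.55)]
scene nut_a_center []
scene bearing_center [([0.512, -0.245, 0.025], 0.7)]
scene pinion_center [([0.409, -0.374, 0.022], 0.75), ([0.503, -0.371, 0.022], 0.59), ([0.44, -0.301, 0.024], 0.57), ([0.648, -0.254, 0.016], 0.4)]
scene bushing_center [([0.621, -0.278, 0.05], 0.36)]
scene control_box [([0.644, 0.18, 0.06], 0.73), ([0.648, -0.254, 0.018], 0.56)]
scene key_small_top [([0.619, -0.22, 0.046], 0.62)]
scene key_medium_top [([0.624, -0.167, 0.054], 0.62), ([0.516, -0.242, 0.024], 0.31)]
scene key_large_top []
scene hammer [([0.541, 0.466, 0.018], 0.7), ([0.638, 0.18, 0.062], 0.41)]
scene wrench [([0.481, -0.487, 0.008], 0.85), ([0.447, -0.112, 0.027], 0.41)]
scene oil_can [([0.784, -0.114, 0.089], 0.87), ([0.639, 0.18, 0.058], 0.18)]
side [ 0.3273439  -1.01327869  1.20022491]
side machine [([0.572, 0.081, 0.061], 0.96)]
side hatch_grip [([0.578, 0.075, 0.059], 0.73), ([0.591, 0.127, 0.
[... 585 characters left out ...]
0.64)]
{'time': 1.4, 'joints': array([-2.06313370e-01,  1.80822613e-01,  1.60703205e+00, -1.28814984e-05,
        1.35379220e+00, -2.06275266e-01]), 'joint_vel': array([-0.00062028,  0.0011687 , -0.00077457,  0.00081612,  0.00086292,
        0.00155051]), 'effort': array([ 5.05183853e-04, -4.44831705e+01, -3.51675117e+01, -3.65729311e-04,
        6.57290566e-04,  5.54199084e-05]), 'position': array([5.74997714e-01, 6.19735493e-06, 2.31260218e-01]), 'ee_rot': array([-3.14153702e+00,  1.21058263e-06,  1.57076100e+00]), 'contact_force': array([-0.28979592,  0.51618574,  0.72686272]), 'wrist_torque': array([-0.01017952,  0.02349402,  0.01229523]), 'grip_force': 0.0, 'width': 0.08531272022127329}
```

View pics/scene0.png

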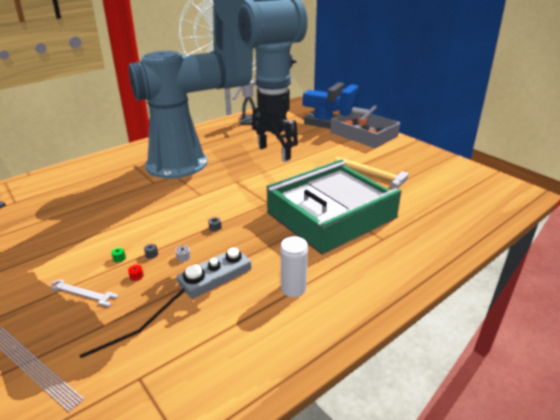

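View pics/side0.png

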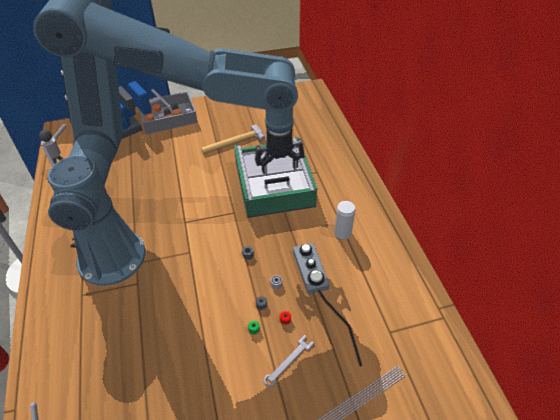

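The side picture shows the machine at about (276,175) with the hatch at its near end. Candidate scrap parts are dark (248,253), bright steel (277,282) and dark (262,302). The green (253,327) and red (285,317) parts are look-alikes. I'll check these in an enlarged crop and take a wrist view of the machine.

```bash
python3 - <<'E'
from h import *
b=cv2.imread('pics/side0.png'); s=cv2.imread('pics/scene0.png')
c1=cv2.resize(b[235:345,225:345],None,fx=5,fy=5,interpolation=cv2.INTER_CUBIC)[:540,:600]
cv2.imwrite('pics/cropA.png',c1)
w=cap('wrist','wrist0')
i=manip.camera_info('wrist');R=np.array(i['R']);print('wristcam',-R.T@np.array(i['t']),R.round(3).tolist())
for n,uv in dict(A=(248,253),B=(277,282),C=(262,302),g=(253,327),r=(285,317)).items(): print(n,ray('side',[uv],0.013).round(3))
print('scene',ray('scene',[(214,224),(182,253),(151,251)],0.013).round(3))
E
```

```text
wristcam [0.57495823 0.06769218 0.3752735 ] [[1.0, 0.0, -0.001], [0.001, -0.965, 0.263], [-0.001, -0.263, -0.965]]
A [[ 0.437 -0.112  0.013]]
B [[ 0.5   -0.244  0.013]]
C [[ 0.44  -0.301  0.013]]
g [[ 0.397 -0.375  0.013]]
r [[ 0.493 -0.368  0.013]]
scene [[ 0.437 -0.11   0.013]
 [ 0.497 -0.243  0.013]
 [ 0.439 -0.302  0.013]]
```

View pics/cropA.png

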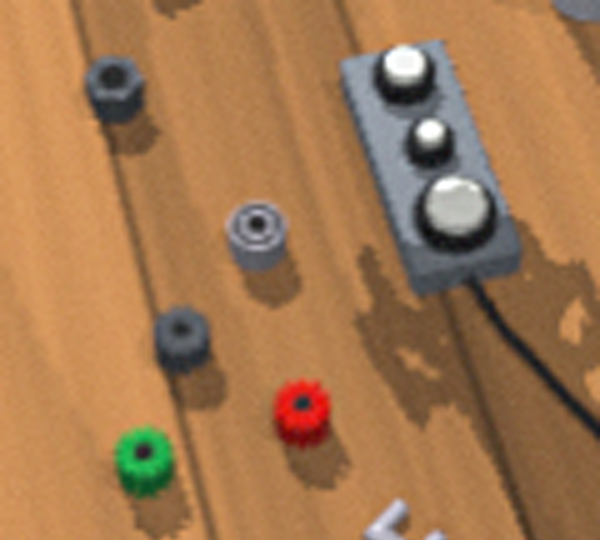

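View pics/wrist0.png

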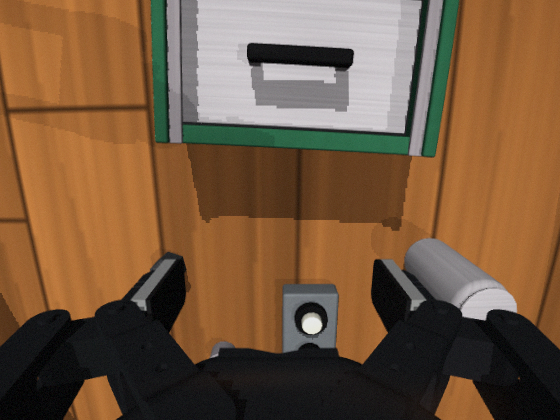

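The crop shows a dark hex nut (nut_b) at side (248,253), the bearing at (277,282), and the dark toothed pinion at (262,302), which fits "dark steel". Green and red are excluded. The keys run medium, small, large from +y to -y. In the wrist view, the bar runs from (248,48) to (353,56), with the machine slightly turned.

```bash
python3 - <<'E'
from h import *
# bar top edge far/near ends
p=ray('wrist',[(248,48),(353,54)],0.090); print('bar top',p.round(4))
print('endwall outer bottom(86)',ray('wrist',[(157,141),(436,155)],0.086).round(4))
q=ray('wrist',[(182,0),(170,142)],0.089);r=ray('wrist',[(443,0),(424,155)],0.089);print(q.round(4),r.round(4))
print('keys side', ray('side',[(305.5,249),(311,263),(316,277)],0.052).round(4))
print('keys scene', ray('scene',[(233,254),(214,263),(194,273)],0.052).round(4))
d=p[1]-p[0];print('mid',p.mean(0),'len',np.hypot(*d[:2]),np.degrees(np.arctan2(d[1],d[0])))
E
```

```text
bar top [[0.5496 0.1311 0.09  ]
 [0.6375 0.1267 0.09  ]]
endwall outer bottom(86) [[0.4648 0.0549 0.086 ]
 [0.7201 0.0428 0.086 ]]
[[0.4961 0.1686 0.089 ]
 [0.4777 0.0541 0.089 ]] [[0.7105 0.1703 0.089 ]
 [0.7074 0.0429 0.089 ]]
keys side [[ 0.6117 -0.1729  0.052 ]
 [ 0.6126 -0.2292  0.052 ]
 [ 0.612  -0.2825  0.052 ]]
keys scene [[ 0.6264 -0.1697  0.052 ]
 [ 0.6265 -0.2229  0.052 ]
 [ 0.6282 -0.2771  0.052 ]]
mid [0.59350664 0.12891778 0.09      ] len 0.0879989833690842 -2.8390735604221753
```

```bash
python3 -m crank '[{"slide":[0,4,0],"turn":[0,0,8.5],"fingers":0},{"slide":[1,8,0],"turn":[0,0,17],"fingers":0},{"slide":[1.9,12.6,0],"turn":[0,0,25.5],"fingers":0},{"slide":[1.9,12.6,0],"turn":[0,0,34],"fingers":0},{"slide":[1.9,12.6,0],"turn":[0,0,42.5],"fingers":0},{"slide":[1.9,12.6,0],"turn":[0,0,51],"fingers":0},{"slide":[1.9,12.6,0],"turn":[0,0,59.5],"fingers":0},{"slide":[1.9,12.6,0],"turn":[0,0,68],"fingers":0},{"slide":[1.9,12.6,0],"turn":[0,0,76.5],"fingers":0},{"slide":[1.9,12.6,0],"turn":[0,0,84],"fingers":0},{"slide":[1.9,12.6,0],"turn":[0,0,87.2],"fingers":0},{"slide":[1.9,12.6,0],"turn":[0,0,87.2],"fingers":0}]' 40
python3 - <<'E'
from h import *
print(manip.state()['joints'])
w=cap('wrist','wrist1'); print(proj('wrist',[[.5945,.126,.09]]))
E
```

```text
time: 2.65
position: [0.594, 0.126, 0.2313]
ee_rot: [-3.142, -0.0, 3.093]
contact_force: [0.6, -0.1, 0.0]
width: 0.0849
grip_force: 0.0
[ 1.38470806e-02  2.51559974e-01  1.52258893e+00 -2.08881365e-05
  1.36747170e+00 -1.50843404e+00]
[[276.836155   200.83243442]]
```

View pics/wrist1.png

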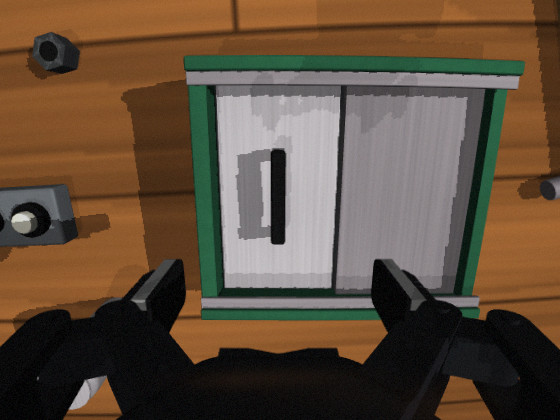

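The bar is at columns 271–286 and rows 149–244, centred on (278,197). I predicted (277,201), so the position is confirmed and I'll descend.

```bash
python3 -m crank '[{"slide":[0,0,-5],"turn":[0,0,0],"fingers":0},{"slide":[0,0,-10],"turn":[0,0,0],"fingers":0},{"slide":[-0.1,0.1,-14],"turn":[0,0,0],"fingers":0},{"slide":[-0.1,0.1,-16.6],"turn":[0,0,0],"fingers":0},{"slide":[-0.1,0.1,-16.6],"turn":[0,0,0],"fingers":0.5},{"slide":[-0.1,0.1,-16.6],"turn":[0,0,0],"fingers":1},{"slide":[-0.1,0.1,-16.6],"turn":[0,0,0],"fingers":1},{"slide":[-0.1,0.1,-16.6],"turn":[0,0,0],"fingers":1},{"slide":[-0.1,0.1,-16.6],"turn":[0,0,0],"fingers":1},{"slide":[-0.1,0.1,-16.6],"turn":[0,0,0],"fingers":1}]' 60
```

```text
time: 3.7
position: [0.5944, 0.1268, 0.0675]
ee_rot: [-3.141, 0.003, 3.093]
contact_force: [-1.6, -1.4, 7.3]
width: 0.0129
grip_force: 60.1
```

```bash
python3 -m crank '[{"slide":[0,0,1],"turn":[0,0,0],"fingers":1},{"slide":[0,0,2.0],"turn":[0,0,0],"fingers":1},{"slide":[0,0,2.1],"turn":[0,0,0],"fingers":1},{"slide":[0,0,2.1],"turn":[0,0,0],"fingers":1}]' 60
```

```text
time: 4.1
position: [0.5929, 0.127, 0.0865]
ee_rot: [-3.142, 0.0, 3.093]
contact_force: [0.9, -0.6, -5.4]
width: 0.0126
grip_force: 59.4
```

```bash
python3 -m crank '[{"slide":[0.1,2,0],"turn":[0,0,0],"fingers":1},{"slide":[0.2,4.5,0],"turn":[0,0,0],"fingers":1},{"slide":[0.33,7,0],"turn":[0,0,0],"fingers":1},{"slide":[0.45,9.5,0],"turn":[0,0,0],"fingers":1},{"slide":[0.55,11.7,0],"turn":[0,0,0],"fingers":1},{"slide":[0.6,12.8,0],"turn":[0,0,0],"fingers":1},{"slide":[0.6,12.8,0],"turn":[0,0,0],"fingers":1}]' 60
```

```text
time: 4.8
position: [0.5994, 0.2565, 0.0862]
ee_rot: [3.141, 0.001, 3.094]
contact_force: [5.6, 3.3, -6.4]
width: 0.013
grip_force: 59.5
```

```bash
python3 -m crank '[{"slide":[0,0,-0.5],"turn":[0,0,0],"fingers":1},{"slide":[0,0,-0.8],"turn":[0,0,0],"fingers":1},{"slide":[0,0,-0.8],"turn":[0,0,0],"fingers":0},{"slide":[0,0,-0.8],"turn":[0,0,0],"fingers":0},{"slide":[0,0,-0.8],"turn":[0,0,0],"fingers":0},{"slide":[0,0,-0.8],"turn":[0,0,0],"fingers":0},{"slide":[0,0,-0.8],"turn":[0,0,0],"fingers":0},{"slide":[0,0,4],"turn":[0,0,0],"fingers":0},{"slide":[0,0,9],"turn":[0,0,0],"fingers":0},{"slide":[0,-5,12],"turn":[0,0,0],"fingers":0},{"slide":[0,-10,14],"turn":[0,0,0],"fingers":0},{"slide":[0,-13,14],"turn":[0,0,0],"fingers":0}]' 60
python3 - <<'E'
from h import *
w=cap('wrist','wrist2')
s=cap('side','side1')
print(manip.state()['position'],manip.state()['joints'])
for t in ['hatch_grip','nut_b_center','bearing_center','pinion_center']:
    print(t,[(np.round(d['point'],3).tolist(),round(d['confidence'],2)) for d in manip.boxes_of('side',t)])
E
```

```text
time: 6.0
position: [0.6004, 0.1237, 0.2299]
ee_rot: [-3.142, 0.006, 3.094]
contact_force: [0.7, 0.1, 0.9]
width: 0.0853
grip_force: 0.0
[0.60011476 0.12036297 0.2281443 ] [ 0.00519638  0.26286403  1.51511349 -0.00178615  1.36061343 -1.51154257]
hatch_grip [([0.595, 0.244, 0.069], 0.93)]
nut_b_center [([0.434, -0.115, 0.026], 0.43)]
bearing_center [([0.609, -0.274, 0.046], 0.65), ([0.625, -0.258, 0.032], 0.28)]
pinion_center [([0.491, -0.368, 0.028], 0.47), ([0.44, -0.308, 0.026], 0.42)]
```

View pics/wrist2.png

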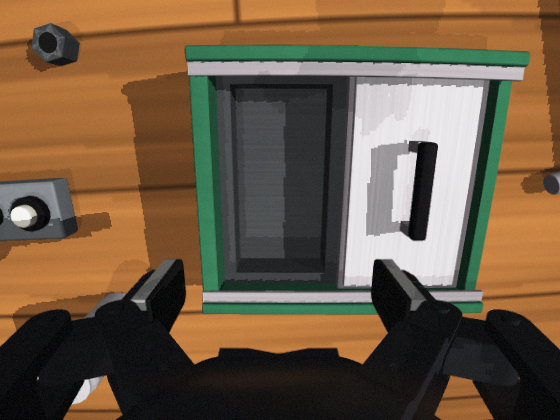

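The hatch is parked with its bar at (426,191), and the well (232–332, 85–275) is fully uncovered. Next is the nut.

```bash
python3 -m crank '[{"slide":[-2.5,-4,0],"turn":[0,0,0],"fingers":0},{"slide":[-5,-8,0],"turn":[0,0,0],"fingers":0},{"slide":[-8,-12,-1],"turn":[0,0,0],"fingers":0},{"slide":[-11,-16,-3],"turn":[0,0,0],"fingers":0},{"slide":[-14,-20,-5],"turn":[0,0,0],"fingers":0},{"slide":[-16.3,-23.5,-6.4],"turn":[0,0,0],"fingers":0},{"slide":[-16.3,-23.5,-6.4],"turn":[0,0,0],"fingers":0},{"slide":[-16.3,-23.5,-6.4],"turn":[0,0,0],"fingers":0}]'
python3 - <<'E'
from h import *
i=manip.camera_info('wrist')
w=cap('wrist','wrist3'); print(proj('wrist',[[.437,-.112,.026]]))
x,y=proj('wrist',[[.437,-.112,.02]])[0].astype(int)
print(x,y);c=w[max(0,y-70):y+70,max(0,x-90):x+90]; cv2.imwrite('pics/crop3.png',cv2.resize(c,None,fx=4,fy=4))
print(manip.state()['position'])
E
```

```text
time: 7.1
position: [0.4356, -0.1098, 0.1617]
ee_rot: [3.141, -0.001, 3.091]
contact_force: [1.0, 0.8, 1.0]
width: 0.0856
grip_force: 0.0
[[273.80057095 202.22285824]]
273 200
[ 0.43645144 -0.1093017   0.16228963]
```

View pics/crop3.png

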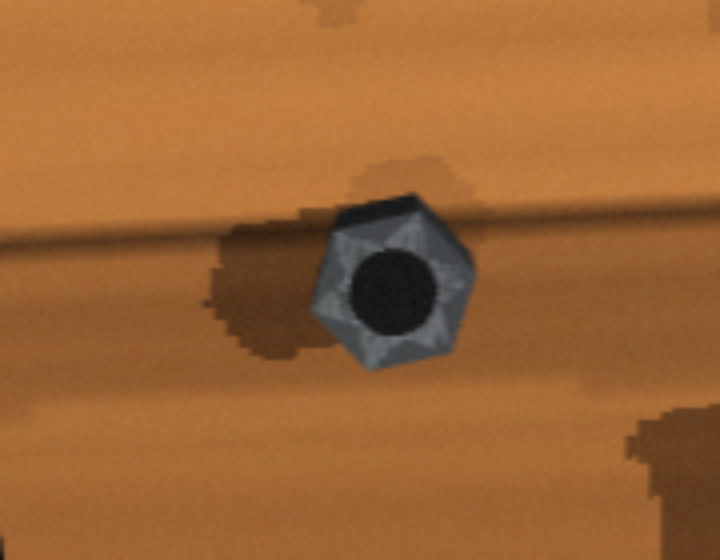

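The nut's centre is at full-image (281,203), about 7 mm further in +y than predicted. Its left and right flats tilt 16.5° clockwise in the image, so I'll turn -16.5°.

```bash
python3 -m crank '[{"slide":[0.15,0.45,-4],"turn":[0,0,-8.3],"fingers":0},{"slide":[0.15,0.45,-8],"turn":[0,0,-16.5],"fingers":0},{"slide":[0.15,0.45,-12],"turn":[0,0,-16.5],"fingers":0},{"slide":[0.15,0.45,-15],"turn":[0,0,-16.5],"fingers":0},{"slide":[0.15,0.45,-16.1],"turn":[0,0,-16.5],"fingers":0},{"slide":[0.15,0.45,-16.1],"turn":[0,0,-16.5],"fingers":0.4},{"slide":[0.15,0.45,-16.1],"turn":[0,0,-16.5],"fingers":1},{"slide":[0.15,0.45,-16.1],"turn":[0,0,-16.5],"fingers":1},{"slide":[0.15,0.45,-16.1],"turn":[0,0,-16.5],"fingers":1},{"slide":[0.15,0.45,-16.1],"turn":[0,0,-16.5],"fingers":1}]' 50
```

```text
time: 8.15
position: [0.4392, -0.1062, 0.0032]
ee_rot: [-3.141, 0.004, 2.805]
contact_force: [-1.0, 0.9, 6.9]
width: 0.0329
grip_force: 50.2
```

```bash
python3 -m crank '[{"slide":[0,0,4],"turn":[0,0,0],"fingers":1},{"slide":[0,0,9],"turn":[0,0,0],"fingers":1},{"slide":[2,4,12.5],"turn":[0,0,5.5],"fingers":1},{"slide":[4,8.5,13.5],"turn":[0,0,11],"fingers":1},{"slide":[6,13,13.5],"turn":[0,0,16.5],"fingers":1},{"slide":[8,17.5,13.5],"turn":[0,0,16.5],"fingers":1},{"slide":[9.7,21.5,13.5],"turn":[0,0,16.5],"fingers":1},{"slide":[10.3,23.5,13.5],"turn":[0,0,16.5],"fingers":1},{"slide":[10.3,23.5,13.5],"turn":[0,0,16.5],"fingers":1}]' 50
```

```text
time: 9.05
position: [0.5412, 0.1323, 0.1372]
ee_rot: [3.141, 0.002, 3.096]
contact_force: [-0.2, -0.3, -0.2]
width: 0.033
grip_force: 50.3
```

```bash
python3 -m crank '[{"slide":[0.1,-0.3,-4],"turn":[0,0,0],"fingers":1},{"slide":[0.1,-0.3,-8],"turn":[0,0,0],"fingers":1},{"slide":[0.1,-0.3,-11],"turn":[0,0,0],"fingers":1},{"slide":[0.1,-0.3,-12.4],"turn":[0,0,0],"fingers":1},{"slide":[0.1,-0.3,-12.4],"turn":[0,0,0],"fingers":1},{"slide":[0.1,-0.3,-12.4],"turn":[0,0,0],"fingers":0.4},{"slide":[0.1,-0.3,-12.4],"turn":[0,0,0],"fingers":0.4},{"slide":[0.1,-0.3,-12.4],"turn":[0,0,0],"fingers":0.4},{"slide":[0.1,-0.3,-8],"turn":[0,0,0],"fingers":0.4},{"slide":[0.1,-0.3,-3],"turn":[0,0,0],"fingers":0.4},{"slide":[0.1,-0.3,2],"turn":[0,0,0],"fingers":0.4}]' 50
python3 - <<'E'
from h import *
cap('side','side2')
for t in ['nut_b_center','bearing_center','pinion_center']:
    print(t,[(np.round(d['point'],3).tolist(),round(d['confidence'],2)) for d in manip.boxes_of('side',t)])
E
```

```text
time: 10.15
position: [0.5415, 0.1261, 0.159]
ee_rot: [-3.142, 0.001, 3.092]
contact_force: [1.2, 0.2, 0.9]
width: 0.0512
grip_force: 0.0
nut_b_center []
bearing_center [([0.596, 0.14, 0.054], 0.22)]
pinion_center [([0.54, 0.131, 0.035], 0.58), ([0.44, -0.31, 0.026], 0.49), ([0.4, -0.379, 0.025], 0.49)]
```

```bash
python3 -m crank '[{"slide":[-0.5,-4,0.3],"turn":[0,0,0],"fingers":0},{"slide":[-1,-9,0.3],"turn":[0,0,0],"fingers":0},{"slide":[-1.6,-14,0.3],"turn":[0,0,0],"fingers":0},{"slide":[-2.2,-19,0.3],"turn":[0,0,0],"fingers":0},{"slide":[-2.8,-24,0.3],"turn":[0,0,0],"fingers":0},{"slide":[-3.4,-29,0.3],"turn":[0,0,0],"fingers":0},{"slide":[-3.9,-33.5,0.3],"turn":[0,0,0],"fingers":0},{"slide":[-4.3,-37,0.3],"turn":[0,0,0],"fingers":0},{"slide":[-4.3,-37,0.3],"turn":[0,0,0],"fingers":0},{"slide":[-4.3,-37,0.3],"turn":[0,0,0],"fingers":0}]'
python3 - <<'E'
from h import *
i=manip.camera_info('wrist')
w=cap('wrist','wrist4'); print(proj('wrist',[[.499,-.244,.026]]))
s=manip.state();print(s['position'],s['joints'])
print([np.round(d['point'],3).tolist() for d in manip.boxes_of('wrist','bearing_center')])
E
```

```text
time: 11.35
position: [0.4973, -0.2436, 0.1578]
ee_rot: [3.14, -0.002, 3.09]
contact_force: [-0.5, 0.7, -0.4]
width: 0.0856
grip_force: 0.0
[[275.07107679 204.486053  ]]
[ 0.49761936 -0.24264406  0.15798825] [-6.68310754e-01  2.12690762e-01  1.72604266e+00  3.73954085e-04
  1.20564454e+00 -2.18967538e+00]
[[0.494, -0.242, 0.019]]
```

View pics/wrist4.png

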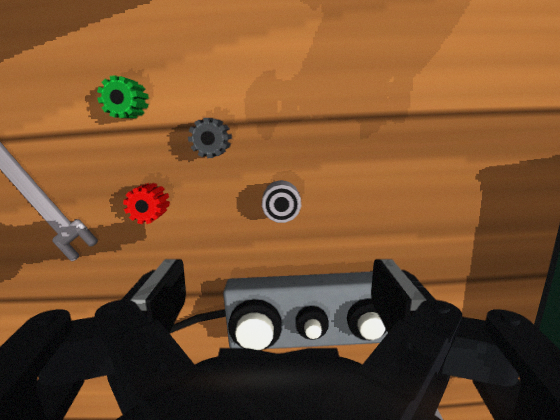

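The bearing is at (282,204), the pinion (dark) at (208,137), and the keys are large (254,331), small (314,328) and medium (371,325).

```bash
python3 - <<'E'
from h import *
print(ray('wrist',[(282,204),(208,137)],.026).round(4)); print(ray('wrist',[(254,331),(314,328),(371,325)],.052).round(4))
E
python3 -m crank '[{"slide":[0.15,0.4,-4],"turn":[0,0,0],"fingers":0},{"slide":[0.15,0.4,-8],"turn":[0,0,0],"fingers":0},{"slide":[0.15,0.4,-12],"turn":[0,0,0],"fingers":0},{"slide":[0.15,0.4,-15],"turn":[0,0,0],"fingers":0},{"slide":[0.15,0.4,-16],"turn":[0,0,0],"fingers":0},{"slide":[0.15,0.4,-16],"turn":[0,0,0],"fingers":0.4},{"slide":[0.15,0.4,-16],"turn":[0,0,0],"fingers":1},{"slide":[0.15,0.4,-16],"turn":[0,0,0],"fingers":1},{"slide":[0.15,0.4,-16],"turn":[0,0,0],"fingers":1},{"slide":[0.15,0.4,-16],"turn":[0,0,0],"fingers":1}]' 50
```

```text
[[ 0.4993 -0.2373  0.026 ]
 [ 0.437  -0.2981  0.026 ]]
[[ 0.6125 -0.2686  0.052 ]
 [ 0.612  -0.2131  0.052 ]
 [ 0.6118 -0.1603  0.052 ]]
time: 12.45
position: [0.5015, -0.2405, 0.0015]
ee_rot: [-3.14, 0.003, 3.093]
contact_force: [-0.3, 0.1, 5.9]
width: 0.0345
grip_force: 49.5
```

```bash
python3 -m crank '[{"slide":[0,0,4],"turn":[0,0,0],"fingers":1},{"slide":[0,0,9],"turn":[0,0,0],"fingers":1},{"slide":[0.6,3,13],"turn":[0,0,0],"fingers":1},{"slide":[1.8,7.5,14],"turn":[0,0,0],"fingers":1},{"slide":[3,12,14],"turn":[0,0,0],"fingers":1},{"slide":[4.2,16.5,14],"turn":[0,0,0],"fingers":1},{"slide":[5.3,21,14],"turn":[0,0,0],"fingers":1},{"slide":[6.4,25.5,14],"turn":[0,0,0],"fingers":1},{"slide":[7.6,30,14],"turn":[0,0,0],"fingers":1},{"slide":[8.7,34.3,14],"turn":[0,0,0],"fingers":1},{"slide":[9.3,36.7,14],"turn":[0,0,0],"fingers":1},{"slide":[9.3,36.7,14],"turn":[0,0,0],"fingers":1}]' 50
```

```text
time: 13.65
position: [0.5935, 0.131, 0.1403]
ee_rot: [3.141, 0.002, 3.097]
contact_force: [-0.4, 0.0, -2.4]
width: 0.0344
grip_force: 50.5
```

```bash
python3 -m crank '[{"slide":[0.1,-0.3,-4],"turn":[0,0,0],"fingers":1},{"slide":[0.1,-0.3,-8],"turn":[0,0,0],"fingers":1},{"slide":[0.1,-0.3,-11.5],"turn":[0,0,0],"fingers":1},{"slide":[0.1,-0.3,-12.8],"turn":[0,0,0],"fingers":1},{"slide":[0.1,-0.3,-12.8],"turn":[0,0,0],"fingers":1},{"slide":[0.1,-0.3,-12.8],"turn":[0,0,0],"fingers":0.4},{"slide":[0.1,-0.3,-12.8],"turn":[0,0,0],"fingers":0.4},{"slide":[0.1,-0.3,-12.8],"turn":[0,0,0],"fingers":0.4},{"slide":[0.1,-0.3,-8],"turn":[0,0,0],"fingers":0.4},{"slide":[0.1,-0.3,-3],"turn":[0,0,0],"fingers":0.4},{"slide":[0.1,-0.3,2],"turn":[0,0,0],"fingers":0.4}]' 50
python3 - <<'E'
from h import *
cap('wrist')
print([np.round(d['point'],3).tolist() for d in manip.boxes_of('wrist','bearing_center')])
print(manip.state()['position'])
E
```

```text
time: 14.75
position: [0.5939, 0.124, 0.1615]
ee_rot: [-3.141, 0.0, 3.093]
contact_force: [2.0, 0.5, -0.1]
width: 0.0511
grip_force: 0.0
[[0.588, 0.126, 0.029]]
[0.59972238 0.12423022 0.16922368]
```

```bash
python3 -m crank '[{"slide":[-1.4,-4,0],"turn":[0,0,0],"fingers":0},{"slide":[-3,-8.5,0],"turn":[0,0,0],"fingers":0},{"slide":[-4.7,-13,0],"turn":[0,0,0],"fingers":0},{"slide":[-6.4,-17.5,0],"turn":[0,0,0],"fingers":0},{"slide":[-8,-22,0],"turn":[0,0,0],"fingers":0},{"slide":[-9.7,-26.5,0],"turn":[0,0,0],"fingers":0},{"slide":[-11.4,-31,0],"turn":[0,0,0],"fingers":0},{"slide":[-13,-35.5,0],"turn":[0,0,0],"fingers":0},{"slide":[-14.7,-40,0],"turn":[0,0,0],"fingers":0},{"slide":[-15.6,-42.2,0],"turn":[0,0,0],"fingers":0},{"slide":[-15.6,-42.2,0],"turn":[0,0,0],"fingers":0},{"slide":[-15.6,-42.2,0],"turn":[0,0,0],"fingers":0}]'
python3 - <<'E'
from h import *
w=cap('wrist','wrist5'); s=manip.state();print(s['position'],s['joints'])
print([np.round(d['point'],3).tolist() for d in manip.boxes_of('wrist','pinion_center')])
h=cv2.cvtColor(w,cv2.COLOR_BGR2HSV); c=w.max(2).astype(int)-w.min(2)
for m in manip.masks_of('wrist','pinion_center'):
    ys,xs=np.where(m['region']); print(round(m['confidence'],2),xs.mean(),ys.mean(),w[m['region']].mean(0).round(), ray('wrist',[(xs.mean(),ys.mean())],.02).round(4))
E
```

```text
time: 16.05
position: [0.4377, -0.2979, 0.1595]
ee_rot: [-3.141, 0.0, 3.091]
contact_force: [-0.2, 0.6, 0.1]
width: 0.085
grip_force: 0.0
[ 0.43797401 -0.29706524  0.15933756] [-8.20534838e-01  1.56973527e-01  1.78875380e+00  1.16675069e-04
  1.19593369e+00 -2.34226614e+00]
[[0.434, -0.302, 0.027], [0.397, -0.371, 0.027], [0.584, -0.247, 0.024]]
0.94 275.5976597659766 198.90549054905492 [58. 57. 58.] [[ 0.4365 -0.2974  0.02  ]]
0.75 192.3272864701436 161.53590325018897 [ 42. 119.  27.] [[ 0.3986 -0.3705  0.02  ]]
0.75 211.2737030411449 257.9364937388193 [ 13.  17. 160.] [[ 0.4925 -0.363   0.02  ]]
```

The dark grey pinion (275,199) lies directly under the tool, with the green and red ones well off to the side.

```bash
python3 -m crank '[{"slide":[-0.1,0,-4],"turn":[0,0,0],"fingers":0},{"slide":[-0.1,0,-8],"turn":[0,0,0],"fingers":0},{"slide":[-0.1,0,-12],"turn":[0,0,0],"fingers":0},{"slide":[-0.1,0,-15],"turn":[0,0,0],"fingers":0},{"slide":[-0.1,0,-15.9],"turn":[0,0,0],"fingers":0},{"slide":[-0.1,0,-15.9],"turn":[0,0,0],"fingers":0.4},{"slide":[-0.1,0,-15.9],"turn":[0,0,0],"fingers":1},{"slide":[-0.1,0,-15.9],"turn":[0,0,0],"fingers":1},{"slide":[-0.1,0,-15.9],"turn":[0,0,0],"fingers":1},{"slide":[-0.1,0,-15.9],"turn":[0,0,0],"fingers":1}]' 50
```

```text
time: 17.2
position: [0.4383, -0.2988, 0.0025]
ee_rot: [-3.139, 0.003, 3.093]
contact_force: [-0.4, 1.0, 5.7]
width: 0.0322
grip_force: 49.2
```

```bash
python3 -m crank '[{"slide":[0,0,4],"turn":[0,0,0],"fingers":1},{"slide":[0,0,9],"turn":[0,0,0],"fingers":1},{"slide":[1.5,3,13],"turn":[0,0,0],"fingers":1},{"slide":[3.5,7,14],"turn":[0,0,0],"fingers":1},{"slide":[5.6,11.2,14],"turn":[0,0,0],"fingers":1},{"slide":[7.7,15.4,14],"turn":[0,0,0],"fingers":1},{"slide":[9.8,19.6,14],"turn":[0,0,0],"fingers":1},{"slide":[11.9,23.8,14],"turn":[0,0,0],"fingers":1},{"slide":[14,28,14],"turn":[0,0,0],"fingers":1},{"slide":[16,32.3,14],"turn":[0,0,0],"fingers":1},{"slide":[18,36.5,14],"turn":[0,0,0],"fingers":1},{"slide":[20,40.5,14],"turn":[0,0,0],"fingers":1}]' 50
python3 -m crank '[{"slide":[0.8,1.5,0],"turn":[0,0,0],"fingers":1},{"slide":[0.8,1.5,0],"turn":[0,0,0],"fingers":1},{"slide":[0.8,1.5,0],"turn":[0,0,0],"fingers":1}]' 50
```

```text
time: 18.4
position: [0.6377, 0.1096, 0.1414]
ee_rot: [3.142, 0.001, 3.093]
contact_force: [0.7, -0.2, -1.4]
width: 0.0327
grip_force: 50.1
time: 18.7
position: [0.6447, 0.1224, 0.1406]
ee_rot: [-3.141, 0.0, 3.094]
contact_force: [-0.1, 0.9, -1.4]
width: 0.0326
grip_force: 50.1
```

```bash
python3 -m crank '[{"slide":[0.1,0.1,-4],"turn":[0,0,0],"fingers":1},{"slide":[0.1,0.1,-8],"turn":[0,0,0],"fingers":1},{"slide":[0.1,0.1,-11.5],"turn":[0,0,0],"fingers":1},{"slide":[0.1,0.1,-12.7],"turn":[0,0,0],"fingers":1},{"slide":[0.1,0.1,-12.7],"turn":[0,0,0],"fingers":1},{"slide":[0.1,0.1,-12.7],"turn":[0,0,0],"fingers":0.4},{"slide":[0.1,0.1,-12.7],"turn":[0,0,0],"fingers":0.4},{"slide":[0.1,0.1,-12.7],"turn":[0,0,0],"fingers":0.4},{"slide":[0.1,0.1,-8],"turn":[0,0,0],"fingers":0.4},{"slide":[0.1,0.1,-3],"turn":[0,0,0],"fingers":0.4},{"slide":[-2,2,2],"turn":[0,0,0],"fingers":0},{"slide":[-4,6,6],"turn":[0,0,0],"fingers":0}]' 50
python3 - <<'E'
from h import *
w=cap('wrist','wrist6'); s=manip.state();print(s['position'],s['joints'])
print([np.round(d['point'],3).tolist() for d in manip.boxes_of('wrist','hatch_grip')])
sd=cap('side','side3'); cv2.imwrite('pics/combo.png',np.hstack([cv2.resize(w,(400,300)),cv2.resize(sd[120:345,130:430],(400,300))]))
E
```

```text
time: 19.9
position: [0.612, 0.1705, 0.1927]
ee_rot: [3.142, 0.005, 3.09]
contact_force: [0.3, -0.0, 0.4]
width: 0.0782
grip_force: 0.0
[0.61169645 0.17713382 0.19896716] [ 0.09429237  0.33569201  1.48335338  0.00309541  1.31130895 -1.42995123]
[[0.578, 0.249, 0.071], [0.739, -0.103, 0.053]]
```

View pics/combo.png

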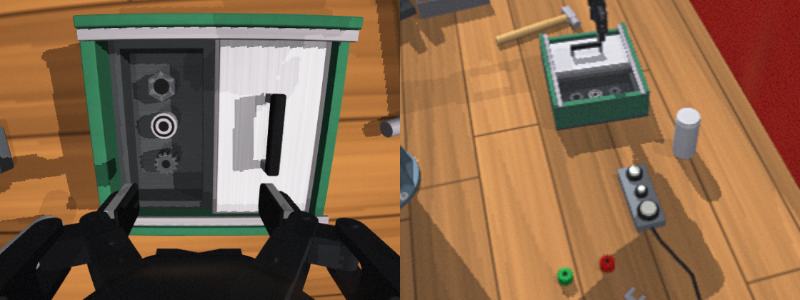

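All three parts stand singly in the well. The parked bar is where I left it, so I'll go back to it.

```bash
python3 -m crank '[{"slide":[-0.6,4,-1],"turn":[0,0,0],"fingers":0},{"slide":[-0.6,7.3,-4],"turn":[0,0,0],"fingers":0},{"slide":[-0.6,7.3,-4],"turn":[0,0,0],"fingers":0},{"slide":[-0.6,7.3,-4],"turn":[0,0,0],"fingers":0}]'
python3 - <<'E'
from h import *
w=cap('wrist','wrist7');g=cv2.cvtColor(w,cv2.COLOR_BGR2GRAY)
print(manip.state()['position'],manip.state()['ee_rot'])
print(proj('wrist',[[.5995,.2565,.102],[.557,.259,.102],[.642,.254,.102]]))
m=(g[100:330,200:360]<50);n,l,st,ce=cv2.connectedComponentsWithStats(m.astype(np.uint8));print([(s.tolist(),c.round(0).tolist()) for s,c in zip(st,ce) if s[4]>300])
E
```

```text
time: 20.45
position: [0.6036, 0.2444, 0.1461]
ee_rot: [-3.14, -0.004, 3.094]
contact_force: [-0.2, 0.1, 0.7]
width: 0.0854
grip_force: 0.0
[0.6046431  0.24391721 0.14749825] [-3.14053621e+00 -1.42442096e-03  3.09274572e+00]
[[295.69259009 225.97303643]
 [297.44423684 158.00819088]
 [294.05771978 286.6295425 ]]
[([0, 0, 160, 230, 32534], [82.0, 112.0]), ([0, 11, 13, 219, 1405], [4.0, 156.0]), ([83, 53, 23, 137, 2861], [94.0, 120.0])]
```

```bash
python3 -m crank '[{"slide":[-0.6,1.15,-3],"turn":[0,0,0],"fingers":0},{"slide":[-0.6,1.15,-6.8],"turn":[0,0,0],"fingers":0},{"slide":[-0.6,1.15,-6.8],"turn":[0,0,0],"fingers":0},{"slide":[-0.6,1.15,-6.8],"turn":[0,0,0],"fingers":1},{"slide":[-0.6,1.15,-6.8],"turn":[0,0,0],"fingers":1},{"slide":[-0.6,1.15,-6.8],"turn":[0,0,0],"fingers":1},{"slide":[-0.6,1.15,-6.8],"turn":[0,0,0],"fingers":1},{"slide":[-0.6,1.15,-6.8],"turn":[0,0,0],"fingers":1},{"slide":[-0.6,1.15,-6.8],"turn":[0,0,0],"fingers":1},{"slide":[-0.6,1.15,-6.1],"turn":[0,0,0],"fingers":1},{"slide":[-0.6,1.15,-6.1],"turn":[0,0,0],"fingers":1}]' 60
```

```text
time: 21.6
position: [0.5994, 0.2562, 0.0879]
ee_rot: [3.141, 0.002, 3.093]
contact_force: [4.3, -1.1, -5.0]
width: 0.0127
grip_force: 59.7
```

```bash
python3 -m crank '[{"slide":[-0.1,-2,0],"turn":[0,0,0],"fingers":1},{"slide":[-0.2,-4.5,0],"turn":[0,0,0],"fingers":1},{"slide":[-0.33,-7,0],"turn":[0,0,0],"fingers":1},{"slide":[-0.45,-9.5,0],"turn":[0,0,0],"fingers":1},{"slide":[-0.55,-11.8,0],"turn":[0,0,0],"fingers":1},{"slide":[-0.6,-12.9,0],"turn":[0,0,0],"fingers":1},{"slide":[-0.6,-12.9,0],"turn":[0,0,0],"fingers":1},{"slide":[-0.6,-12.9,0],"turn":[0,0,0],"fingers":1}]' 60
```

```text
time: 22.4
position: [0.593, 0.1272, 0.0875]
ee_rot: [-3.141, 0.0, 3.092]
contact_force: [5.5, -3.7, -5.3]
width: 0.0128
grip_force: 60.1
```

```bash
python3 -m crank '[{"slide":[0,0,-0.7],"turn":[0,0,0],"fingers":1},{"slide":[0,0,-1.4],"turn":[0,0,0],"fingers":1},{"slide":[0,0,-1.8],"turn":[0,0,0],"fingers":1},{"slide":[0,0,-2.1],"turn":[0,0,0],"fingers":1},{"slide":[0,0,-2.1],"turn":[0,0,0],"fingers":1}]' 60
```

```text
time: 22.9
position: [0.5931, 0.1278, 0.07]
ee_rot: [-3.141, 0.0, 3.094]
contact_force: [-10.3, -2.7, 24.3]
width: 0.0127
grip_force: 64.0
```

```bash
python3 -m crank '[{"slide":[0,0,0],"turn":[0,0,0],"fingers":0},{"slide":[0,0,0],"turn":[0,0,0],"fingers":0},{"slide":[0,0,0],"turn":[0,0,0],"fingers":0},{"slide":[0,0,0],"turn":[0,0,0],"fingers":0},{"slide":[0,0,0],"turn":[0,0,0],"fingers":0},{"slide":[0,0,5],"turn":[0,0,0],"fingers":0},{"slide":[0,0,10],"turn":[0,0,0],"fingers":0},{"slide":[0,0,15],"turn":[0,0,0],"fingers":0},{"slide":[0.2,-0.1,16.6],"turn":[0,0,0],"fingers":0},{"slide":[0.2,-0.1,16.6],"turn":[0,0,0],"fingers":0},{"slide":[0.2,-0.1,16.6],"turn":[0,0,0],"fingers":0}]'
python3 - <<'E'
from h import *
w=cap('wrist','wrist8');sd=cap('side','side4');print(manip.state()['position'])
a=cv2.imread('pics/wrist1.png')
cv2.imwrite('pics/cmp.png',np.hstack([a[50:330,180:530],w[50:330,180:530]]))
E
```

```text
time: 24.0
position: [0.5942, 0.1263, 0.2316]
ee_rot: [-3.142, -0.001, 3.093]
contact_force: [-0.6, -0.0, -0.7]
width: 0.0857
grip_force: 0.0
[0.59337789 0.12625558 0.22990705]
```

View pics/cmp.png

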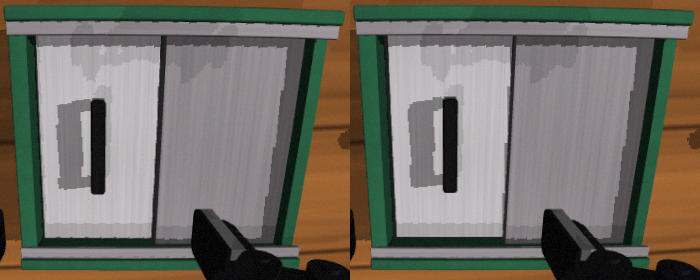

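The views before (left) and after (right) match: same bar size, shadow offset and gap line, so the hatch looks seated. I'll check the bar height with a light touch of the shut fingers.

```bash
python3 -m crank '[{"slide":[0,0.1,-4],"turn":[0,0,0],"fingers":1},{"slide":[0,0.1,-8],"turn":[0,0,0],"fingers":1},{"slide":[0,0.1,-11],"turn":[0,0,0],"fingers":1},{"slide":[0,0.1,-13],"turn":[0,0,0],"fingers":1},{"slide":[0,0.1,-13.9],"turn":[0,0,0],"fingers":1},{"slide":[0,0.1,-14.2],"turn":[0,0,0],"fingers":1},{"slide":[0,0.1,-14.2],"turn":[0,0,0],"fingers":1}]' 40
```

```text
time: 24.8
position: [0.5924, 0.1276, 0.0893]
ee_rot: [-3.141, -0.006, 3.093]
contact_force: [-3.6, -0.2, -0.9]
width: 0.0109
grip_force: 39.0
```

The fingers caught the bar's top edge while still closing. I'll open, rise, shut fully and probe again.

```bash
python3 -m crank '[{"slide":[0,0,0],"turn":[0,0,0],"fingers":0},{"slide":[0,0,0],"turn":[0,0,0],"fingers":0},{"slide":[0,0,0],"turn":[0,0,0],"fingers":0},{"slide":[0,0,3],"turn":[0,0,0],"fingers":0},{"slide":[0,0,4],"turn":[0,0,0],"fingers":1},{"slide":[0,0,4],"turn":[0,0,0],"fingers":1},{"slide":[0,0,4],"turn":[0,0,0],"fingers":1},{"slide":[0,0,4],"turn":[0,0,0],"fingers":1},{"slide":[0,0,4],"turn":[0,0,0],"fingers":1},{"slide":[0,0,4],"turn":[0,0,0],"fingers":1}]' 40
python3 -m crank '[{"slide":[0,0,-2],"turn":[0,0,0],"fingers":1},{"slide":[0,0,-3.3],"turn":[0,0,0],"fingers":1},{"slide":[0,0,-3.9],"turn":[0,0,0],"fingers":1},{"slide":[0,0,-4.1],"turn":[0,0,0],"fingers":1},{"slide":[0,0,-4.1],"turn":[0,0,0],"fingers":1}]'
```

```text
time: 25.8
position: [0.5943, 0.1273, 0.1297]
ee_rot: [-3.142, -0.001, 3.093]
contact_force: [-0.2, 0.3, 0.4]
width: 0.0003
grip_force: 0.0
time: 26.3
position: [0.5939, 0.1273, 0.0901]
ee_rot: [-3.141, -0.002, 3.093]
contact_force: [-5.4, -0.5, 8.2]
width: 0.0001
grip_force: 4.2
```

The bar top is at 90.1 mm, exactly the seated height, so the hatch is shut. Next are the keys.

```bash
python3 -m crank '[{"slide":[0,0,4],"turn":[0,0,0],"fingers":1},{"slide":[0,-3,8],"turn":[0,0,0],"fingers":1},{"slide":[0.3,-7.5,10],"turn":[0,0,0],"fingers":1},{"slide":[0.6,-12,10],"turn":[0,0,0],"fingers":1},{"slide":[0.9,-17,10],"turn":[0,0,0],"fingers":1},{"slide":[1.2,-22,10],"turn":[0,0,0],"fingers":1},{"slide":[1.6,-27,10],"turn":[0,0,0],"fingers":1},{"slide":[1.9,-31.5,10],"turn":[0,0,0],"fingers":1},{"slide":[2.1,-34.5,10],"turn":[0,0,0],"fingers":1},{"slide":[2.1,-34.9,10],"turn":[0,0,0],"fingers":1},{"slide":[2.1,-34.9,10],"turn":[0,0,0],"fingers":1},{"slide":[2.1,-34.9,10],"turn":[0,0,0],"fingers":1}]'
python3 - <<'E'
from h import *
w=cap('wrist','wrist9');print(manip.state()['position'])
for t in ['key_small_top','key_medium_top','key_large_top']:
    print(t,[(np.round(d['point'],3).tolist(),round(d['confidence'],2)) for d in manip.boxes_of('wrist',t)])
h=cv2.cvtColor(w,cv2.COLOR_BGR2HSV); m=((h[...,1]<50)&(h[...,2]>150)).astype(np.uint8)
n,l,st,ce=cv2.connectedComponentsWithStats(m)
for s,c in zip(st[1:],ce[1:]):
    if s[4]>120: print(s,c.round(1),ray('wrist',[c],.052).round(4))
E
```

```text
time: 27.5
position: [0.6157, -0.2205, 0.1892]
ee_rot: [3.141, -0.001, 3.093]
contact_force: [0.1, 0.7, -0.3]
width: 0.0002
grip_force: 0.0
[ 0.61576328 -0.22015074  0.18934318]
key_small_top [([0.614, -0.272, 0.052], 0.65), ([0.616, -0.219, 0.056], 0.47)]
key_medium_top [([0.614, -0.163, 0.05], 0.6)]
key_large_top [([0.615, -0.27, 0.054], 0.92)]
[   0   51   69   91 1548] [30.5 99.3] [[ 0.5137 -0.4321  0.052 ]]
[ 274  159   94   31 1119] [320.3 169.3] [[ 0.5884 -0.18    0.052 ]]
[ 204  183   39   39 1153] [223. 202.] [[ 0.6145 -0.2699  0.052 ]]
[329 184  26  26 526] [341.8 196.9] [[ 0.6146 -0.1605  0.052 ]]
[274 191  17  17 224] [282.2 199.4] [[ 0.6145 -0.2153  0.052 ]]
```

View pics/wrist9.png

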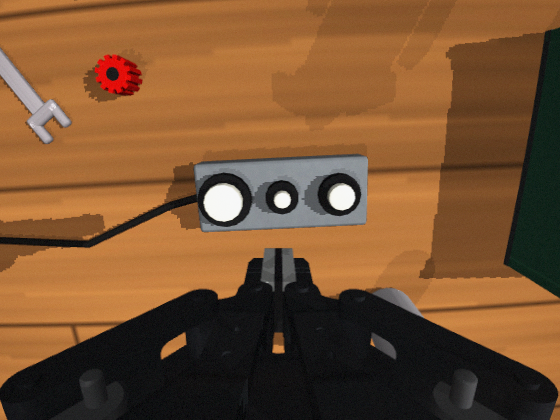

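The white caps are large (223,202), small (282,199) and medium (342,197). I'll press the small one first.

```bash
python3 -m crank '[{"slide":[-0.1,0.3,-5],"turn":[0,0,0],"fingers":1},{"slide":[-0.1,0.3,-10],"turn":[0,0,0],"fingers":1},{"slide":[-0.1,0.3,-12.8],"turn":[0,0,0],"fingers":1},{"slide":[-0.1,0.3,-13.6],"turn":[0,0,0],"fingers":1},{"slide":[-0.1,0.3,-14.2],"turn":[0,0,0],"fingers":1},{"slide":[-0.1,0.3,-14.5],"turn":[0,0,0],"fingers":1},{"slide":[-0.1,0.3,-14.5],"turn":[0,0,0],"fingers":1},{"slide":[-0.1,0.3,-14.5],"turn":[0,0,0],"fingers":1}]'
```

```text
time: 28.5
position: [0.616, -0.219, 0.0466]
ee_rot: [-3.141, 0.003, 3.093]
contact_force: [-1.3, 2.9, 4.9]
width: 0.0001
grip_force: 2.3
```

```bash
python3 -m crank '[{"slide":[0,0,-0.2],"turn":[0,0,0],"fingers":1},{"slide":[0,0,-0.3],"turn":[0,0,0],"fingers":1},{"slide":[0,0,-0.3],"turn":[0,0,0],"fingers":1}]'
```

```text
time: 28.8
position: [0.6162, -0.2192, 0.0458]
ee_rot: [-3.14, 0.003, 3.093]
contact_force: [-7.4, 5.8, 21.0]
width: -0.0001
grip_force: 10.6
```

```bash
python3 -m crank '[{"slide":[0,0,2],"turn":[0,0,0],"fingers":1},{"slide":[0,0,4],"turn":[0,0,0],"fingers":1},{"slide":[0,3,4],"turn":[0,0,0],"fingers":1},{"slide":[0,5.5,4],"turn":[0,0,0],"fingers":1},{"slide":[0,5.5,3],"turn":[0,0,0],"fingers":1},{"slide":[0,5.5,1],"turn":[0,0,0],"fingers":1},{"slide":[0,5.5,0.4],"turn":[0,0,0],"fingers":1},{"slide":[0,5.5,0.1],"turn":[0,0,0],"fingers":1},{"slide":[0,5.5,0],"turn":[0,0,0],"fingers":1},{"slide":[0,5.5,0],"turn":[0,0,0],"fingers":1},{"slide":[0,5.5,0],"turn":[0,0,0],"fingers":1}]'
```

```text
time: 29.9
position: [0.6153, -0.1643, 0.0457]
ee_rot: [-3.141, 0.0, 3.093]
contact_force: [-12.6, 6.5, 28.2]
width: -0.0
grip_force: 13.8
```

Medium is fully down. Now the large one.

```bash
python3 -m crank '[{"slide":[0,0,2],"turn":[0,0,0],"fingers":1},{"slide":[0,0,4],"turn":[0,0,0],"fingers":1},{"slide":[0,-4,4],"turn":[0,0,0],"fingers":1},{"slide":[0,-8,4],"turn":[0,0,0],"fingers":1},{"slide":[0,-11,4],"turn":[0,0,0],"fingers":1},{"slide":[0,-11,3],"turn":[0,0,0],"fingers":1},{"slide":[0,-11,1],"turn":[0,0,0],"fingers":1},{"slide":[0,-11,0.4],"turn":[0,0,0],"fingers":1},{"slide":[0,-11,0.1],"turn":[0,0,0],"fingers":1},{"slide":[0,-11,0],"turn":[0,0,0],"fingers":1},{"slide":[0,-11,0],"turn":[0,0,0],"fingers":1}]'
python3 -m crank '[{"slide":[0,0,3],"turn":[0,0,0],"fingers":1},{"slide":[0,0,8],"turn":[0,0,0],"fingers":1},{"slide":[0,0,13],"turn":[0,0,0],"fingers":1},{"slide":[0,0,15],"turn":[0,0,0],"fingers":1},{"slide":[0,0,15],"turn":[0,0,0],"fingers":1},{"slide":[0,0,15],"turn":[0,0,0],"fingers":1}]'
python3 - <<'E'
from h import *
cap('side','sideF');cv2.imwrite('pics/end.png',cv2.resize(cv2.imread('pics/sideF.png')[110:390,190:390],None,fx=2,fy=2))
E
```

```text
time: 31.0
position: [0.6143, -0.2747, 0.0457]
ee_rot: [-3.14, -0.002, 3.094]
contact_force: [-14.8, 2.0, 25.7]
width: 0.0001
grip_force: 13.2
time: 31.6
position: [0.6146, -0.2733, 0.1913]
ee_rot: [3.142, -0.0, 3.093]
contact_force: [-0.5, 0.6, -0.6]
width: -0.0002
grip_force: 0.0
```

View pics/end.png

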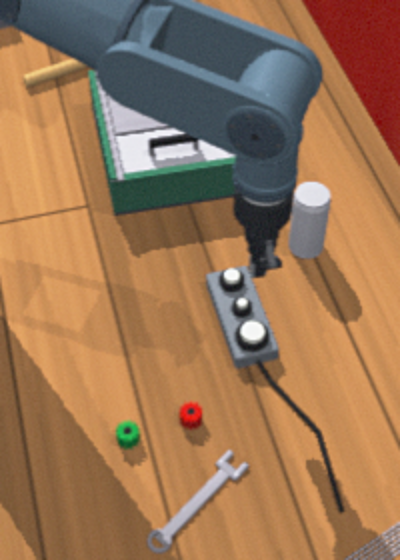

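The hatch is shut, all keys are released, and only the green and red look-alikes remain on the bench.

```bash
python3 -c "
from workcell import manip
print(manip.job_done())"
```

```text
the job is handed in; nothing more can be done
None
```

The job is handed in: the larger nut, bearing and pinion stand singly in the well, the hatch is back in its seat, and the small, medium and large keys were pressed fully down in that order, in about 32 s.

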